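Slide the lidded cup round into its spring clip

TASK

Stow the lidded steel cup against the wind: slide it upright along the glass shelf, without lifting it and without touching the dispenser, the plain chrome upright or the mate on its coaster, round to the open mouth of the spring clip. Then push it straight in between the two spring leaves until you feel it bear lightly but surely on the rubber foot at the back, never shoving it hard, and leave it standing there, fully home.

Things in the scene. Friction and masses are not known exactly. Their poses are not given: they have to be found in the camera images.
- cup: squat closed round cup of bare stainless steel, 84 mm across, 62 mm tall, straight sides, too wide to be gripped, 0.14 to 0.28 kg; on its lid a small hinge and a wire spring clip within the outline. Origin at the centre of its underside, z up; yaw does not matter. It stands on a level glass shelf, top 60 mm above the work surface, x = 0.345 to 0.785 m, y = -0.45 to 0.45 m, no rail in front
- clip: chrome spring clip on its upright, fixed to the shelf. Origin on the shelf top, where the cup's centre stands at its deepest possible seat; +x is the way the cup is pushed in, the mouth opens to -x. Behind, at x = 0.052, a yoke 104 mm wide, 36 mm tall; at x = 0.070 the upright, 22 mm thick, 131 mm tall. Nothing stands in the 90 mm before the mouth
- clip_mouth (a point): middle of the clip's mouth, between the lips of its two sprung leaves, 34 mm before the clip's origin, on the shelf top. Leaves 15 to 35 mm above the shelf; lips 99 mm apart, noses 74 mm apart 15 mm before the origin. Pushing the cup in costs most (3 to 10 N) when it is about 25 mm short of the origin, then ever less (drag 1 to 6 N); the leaves do not draw it home
- stop: the clip's back stop, same origin and axes as the clip: a rubber foot, disc 22 mm across, centre 25 mm above the shelf, on a stiff screw in the yoke. It is screwed out by 0 to 15 mm, not measured, so the cup comes home with its centre 0 to 15 mm before the origin: feel the force rise above the leaves' drag. It hardly yields. 3 to 8 N on the foot, held a moment, is right; over 10 N is a hard shove
- dispenser: stainless push dispenser for sweetener tablets, screwed to the shelf, an obstacle: round foot 60 mm across, 6 mm high, barrel 38 mm across, 100 mm tall with its button. Origin at the centre of its underside. It and the coaster may have changed places: one stands near the front edge, the other in the back row
- upright: plain chrome upright of the bracket in the back row, fixed, an obstacle: 22 mm thick with a 38 mm collar at the foot, 122 mm tall, round knob on top. Origin at the centre of its foot
- coaster: round beech coaster, 95 mm across, 9 mm thick, loose, not to be touched. Origin at the centre of its underside
- mate: matte grey ceramic mate (bowl) standing on the coaster, 80 mm across at the belly, 74 mm tall (top 83 mm above the shelf), loose, not to be touched. Origin at the centre of its underside
- bombilla: steel bombilla (drinking straw) with a spoon end, 190 mm long, up to 17 mm wide, 9 mm high, lying loose near the shelf's front edge; leave it alone. Origin near mid-length on its underside, x along it
Things that resemble listed ones, but are neither listed nor needed, are in the scene too. Of the things that look like the bombilla, the larger one is meant. Leave any orange look-alike of the cup alone.

How it is judged:
On the way, in this order (a step that is already met when the one before it is completed fails the run):
1. the cup has been slid round to the mouth of the clip, in line with it (x of cup in the frame of clip between -0.11 and -0.045 m and y of cup in the frame of clip between -0.025 and 0.025 m), for 0.05 s.
2. the cup is pressed home on the rubber foot with 3 N or more (contact force between cup and stop above 3 N), for 0.2 s.
At the end, for the whole second after the job is handed in: the cup stands upright (within 0.05 rad) and at rest on the shelf, left in the clip where it was pressed home: no more than 17.5 mm before the clip's origin, within 4 mm of its middle line; mate and coaster within 6 mm, bombilla within 15 mm of where they were (x of cup in the frame of clip between -0.0175 and 0.003 m and y of cup in the frame of clip between -0.004 and 0.004 m and angle between cup's own z axis and vertical below 0.05 rad and linear speed of cup below 0.01 m/s and height (world z) of cup below 0.063 m and distance of each of mate, coaster from where it was at the start of the episode below 0.006 m and distance of bombilla from where it was at the start of the episode below 0.015 m); the robot touches nothing.
It fails at once if the dispenser or the plain upright is touched (contact force between any of dispenser, upright and anything else above 0.3 N).
It fails at once if the cup or the robot touches the mate or its coaster (contact force between any of cup, the fingers, the arm and mate above 0.3 N or contact force between any of cup, the fingers, the arm and coaster above 0.3 N).
It fails at once if the cup is lifted off the shelf or tipped (height (world z) of cup above 0.066 m or angle between cup's own z axis and vertical above 0.2 rad).
It fails at once if the cup is shoved hard, with more than 10 N, against the rubber foot (contact force between cup and stop above 10 N).
It fails at once if the bombilla is swept away (distance of bombilla from where it was at the start of the episode above 0.03 m).
It also fails if it takes over 69 s, if anything falls off the work surface, if the arm or the gripper's body presses on something with over 40 N, if the wrist force passes 120 N, or if a joint passes its speed limit or range.

ROBOT

A 6-joint arm with a two-finger parallel gripper is mounted at the origin on the work surface. World frame = base frame: x ahead of the robot, y to its left, z up, the work surface at z = 0. Lengths are in m, angles in rad, forces in N, time in s.
With the tool pointing down it reaches from about 0.275 to 0.825 m from the base axis. Payload 4.9 kg.
Tool frame: the origin (TCP) lies midway between the tips of the shut fingers; the grasp point (between the pads) lies 19 mm behind it (bot.grip_depth is the distance from the TCP to the grasp point, in m); z points along the fingers, y is the line along which they close (so a half turn about z gives the same grasp; the last joint's range is limited). The gripper opens to 85 mm and grips with 20 to 120 N. Pads are 22 mm wide; open, the fingers measure 114 mm over their backs; the gripper's body (76 mm by 85 mm) begins 54 mm behind the grasp point. The pads swing forward as they close: fully open they stand 13 mm farther back than shut.
Start: joints at [-0.134, 0.326, -0.193, 1.052, 0, 1.437], TCP at [0.55, 0, 0.231] pointing down, gripper open.
Joint ranges: [-2.65, 2.65], [-0.97, 1.79], [-1.3, 1.35], [-1.93, 2.1], [-1.47, 1.37], [-3.14, 3.14]. Speed limits (rad/s): [2.57, 2.57, 3.14, 3.14, 3.14, 3.14].

INTERFACE

Orientations are given as a unit quaternion [w, x, y, z].
In Python, from cell import bot gives the robot as it stands. Calls block until the motion is done:
- bot.move_pose(position, orientation): joint-space move of the TCP to a pose.
- bot.move_linear(position, speed=0.15, rotation=None, until_force=None): straight line of the TCP; rotation=None keeps the orientation; speed is the mean speed in m/s. With until_force (N) it stops when the force on the tool has changed by that much, and returns True; else False.
- bot.goto_joints(angles): joint-space move.
- bot.set_gripper(opening, grasp_force=None): opening from 0.0 (shut) to 1.0 (fully open); grasp_force is the grip in N (None keeps the last); returns when the fingers have stopped.
- bot.wait(seconds).
- bot.solve_ik(position, orientation): joint angles nearest the present ones, or None.
- bot.camera(name): name is "scene" or "side" or "wrist"; returns the picture (384x512x3 uint8, red, green, blue); there is no depth.
- bot.calibration(name): a dict with "mtx" (3x3 intrinsics, pixels), "extrinsics" (4x4, takes a point from world to camera coordinates); the wrist camera has in their place "hand_eye" (4x4, takes a point from camera to tool coordinates, whose origin is the TCP and whose axes are the flange's). Camera axes: x right, y down, z forward; pixel columns grow to the right and rows downward; lengths in m; the calibration is good to about 2 mm. A picture is of the moment at which its call begins: read the wrist's pose just before it. calibration takes no time and is no camera call.
A pose or a line that the arm cannot do raises bot.PlanningError and nothing moves.
- bot.close_job(): hands the job in; it is judged then, once.
Trained networks look in the newest picture that a camera, given by its name, has taken for a name from the list of things; names that differ only in an ending like _2 or _b are one class to them, and where a whole thing is asked for, a point or a joint stands for the part that bears it (a point fixed in the world has none). Each returns a list of dicts, best first, with "confidence" (0 to 1); they miss things now and then, are a little off and sometimes report something else, mostly with a low value. They report only what shows in the picture. A call takes as long as a camera call. They do not tell look-alikes from the thing itself.
- bot.search_frame(camera, thing): "bbox" ([left, top, width, height] in pixels, round what is visible of it).
Readings, each from a call of its own:
- bot.read_clock(): time.
- bot.read_joint_positions(): joint angles.
- bot.read_joint_vel(): joint speeds.
- bot.read_joint_efforts(): joint torques, N m.
- bot.read_position(): TCP position.
- bot.read_tool_rot(): TCP orientation.
- bot.read_ft_force(): force on the tool from outside, world axes, zero at the start.
- bot.read_moment(): the same for the moment, N m.
- bot.read_gripper_width(): opening from 0.0 (shut) to 1.0 (fully open).
- bot.read_finger_force(): force on a finger pad.
Only numpy, scipy, OpenCV 4.12 (cv2) and the standard library are available. Lean on these libraries where they do the work, as an engineer would, in place of code of your own. Each camera call takes 0.05 s, during which the arm holds its last target. There are 200 camera calls.

## Working session

There is one attempt and no reset: what is moved stays moved. The work goes in short steps, each a Python script; the robot and the scene stay as the last script left them, time stands still between calls to the robot, and variables do not carry over. Pictures are saved under pics/ and viewed, at most 10 in all, crops included, and the job is handed in when it is done.

```bash
mkdir -p pics; ls
python3 - <<'E'
from cell import bot
import cv2,numpy as np
for c in ["scene","side"]:
    im=bot.camera(c); cv2.imwrite(f"pics/{c}0.png",im[:,:,::-1])
    k=bot.calibration(c); print(c,np.round(k["mtx"],1).tolist(),np.round(k["extrinsics"],3).tolist())
    for t in ["cup","clip","stop","dispenser","upright","coaster","mate","bombilla"]:
        print(t,[(d["bbox"],round(d["confidence"],2)) for d in bot.search_frame(c,t)][:4])
print(bot.read_clock(),bot.read_tool_rot(),bot.read_position())
a=[cv2.imread(f"pics/{c}0.png") for c in["scene","side"]]
E
```

```text
pics
scene [[477.5, 0.0, 258.4], [0.0, 477.5, 188.3], [0.0, 0.0, 1.0]] [[0.218, 0.976, 0.008, -0.093], [0.595, -0.127, -0.794, -0.225], [-0.773, 0.178, -0.608, 1.703], [0.0, 0.0, 0.0, 1.0]]
cup [([312.2, 139.3, 28.9, 20.5], 0.63), ([329.1, 153.0, 31.9, 33.1], 0.57)]
clip [([183.9, 226.2, 44.8, 49.9], 0.57)]
stop []
dispenser [([270.8, 149.8, 22.5, 35.5], 0.91)]
upright [([350.8, 195.6, 18.4, 42.8], 0.55)]
coaster [([277.4, 229.4, 36.2, 19.3], 0.7)]
mate [([282.0, 201.2, 32.3, 38.6], 0.94)]
bombilla []
side [[360.7, 0.0, 253.4], [0.0, 360.7, 198.2], [0.0, 0.0, 1.0]] [[0.994, -0.108, -0.008, -0.462], [-0.081, -0.688, -0.722, 0.082], [0.073, 0.718, -0.692, 0.835], [0.0, 0.0, 0.0, 1.0]]
cup [([224.9, 113.0, 30.6, 35.2], 0.79), ([159.1, 133.6, 32.1, 35.3], 0.63), ([380.4, 239.1, 13.5, 11.6], 0.58)]
clip [([342.4, 202.0, 82.9, 69.1], 0.72)]
stop []
dispenser [([218.8, 146.8, 25.8, 44.0], 0.96)]
upright [([315.9, 107.9, 15.6, 41.7], 0.63)]
coaster [([311.0, 172.5, 41.6, 21.4], 0.91)]
mate [([317.0, 140.7, 34.9, 43.8], 0.83), ([312.8, 173.1, 42.1, 21.1], 0.57)]
bombilla [([100.3, 345.1, 75.0, 20.3], 0.65), ([167.9, 267.8, 104.2, 22.4], 0.59)]
0.9 [5.45266388e-06 7.07095678e-01 7.07117883e-01 3.96692989e-05] [5.50033193e-01 3.73776377e-05 2.31312522e-01]
```

Run:
```python
import cv2
a=cv2.imread("pics/scene0.png")[90:300,120:420]; cv2.imwrite("pics/s1.png",cv2.resize(a,None,fx=2.6,fy=2.6,interpolation=cv2.INTER_CUBIC))
a=cv2.imread("pics/side0.png")[80:380,80:460]; cv2.imwrite("pics/s2.png",cv2.resize(a,None,fx=2,fy=2,interpolation=cv2.INTER_CUBIC))
```

```text
(no output)
```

View pics/s1.png

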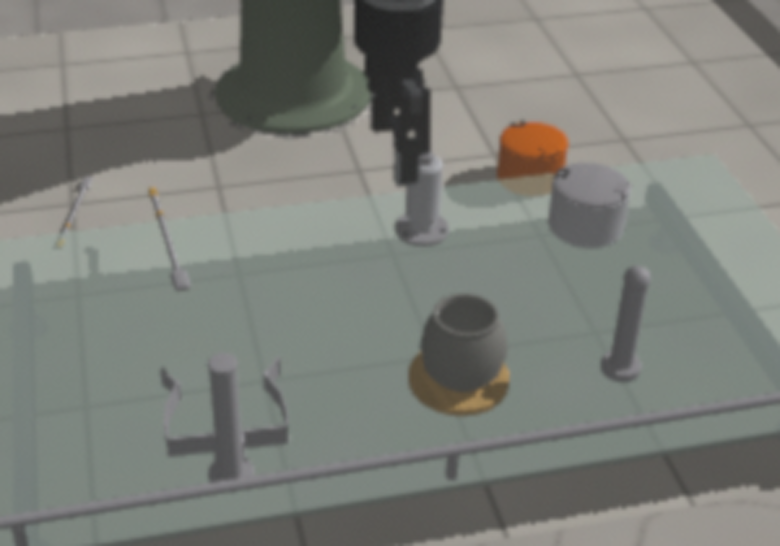

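View pics/s2.png

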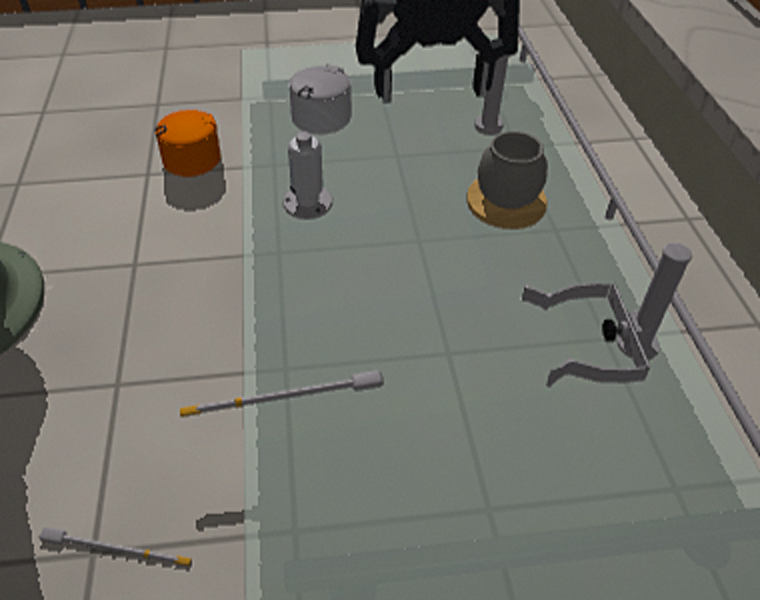

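The scene shows three cup-like detections:
- **Steel cup:** scene (345,169), side (240,130). It is 84 mm wide, bare steel and on the glass, so it is the one meant.
- **Orange look-alike:** scene (326,149), side (175,151). It stands on the floor and stays alone.
- **Side (387,245):** this is only the clip's rubber foot.

There are two bombillas. The larger is at side (220,279) on the shelf, and the smaller at (138,355) is off it. Next I'll fit positions using both views.

```bash
cat > h.py <<'E'
from cell import bot
import numpy as np, cv2
from scipy.optimize import least_squares
def proj(c,P,E=None):
    k=bot.calibration(c); E=k["extrinsics"] if E is None else E
    P=np.atleast_2d(P)@E[:3,:3].T+E[:3,3]; p=P@np.array(k["mtx"]).T; return p[:,:2]/p[:,2:]
def wristE():
    from scipy.spatial.transform import Rotation as R
    T=np.eye(4); q=bot.read_tool_rot(); T[:3,:3]=R.from_quat(q,scalar_first=True).as_matrix(); T[:3,3]=bot.read_position()
    return np.linalg.inv(T@bot.calibration("wrist")["hand_eye"])
def ring(x,y,z,r):
    a=np.linspace(0,2*np.pi,60); return np.c_[x+r*np.cos(a),y+r*np.sin(a),0*a+z]
def bb(p): return np.r_[p.min(0),p.max(0)]
def body(x,y,rings): return np.vstack([ring(x,y,.06+z,r) for r,z in rings])
E
python3 - <<'E'
from h import *
O={"cup":([(.042,0),(.042,.062)],[329.1,153,31.9,33.1],[224.9,113,30.6,35.2]),
"dispenser":([(.03,0),(.03,.006),(.019,.09),(.012,.1)],[270.8,149.8,22.5,35.5],[218.8,146.8,25.8,44]),
"upright":([(.019,0),(.011,.112),(.005,.122)],[350.8,195.6,18.4,42.8],[315.9,107.9,15.6,41.7]),
"coaster":([(.0475,0),(.0475,.009)],[277.4,229.4,36.2,19.3],[311,172.5,41.6,21.4]),
"mate":([(.028,.009),(.04,.045),(.03,.083)],[282,201.2,32.3,38.6],[317,140.7,34.9,43.8])}
for n,(r,s,d) in O.items():
    s=np.array(s);s[2:]+=s[:2];d=np.array(d);d[2:]+=d[:2]
    def f(v,w=None):
        a=bb(proj("scene",body(*v,r)))-s; b=bb(proj("side",body(*v,r)))-d
        return np.r_[a,b]
    m=[1]*8
    if n=="dispenser": m[1]=0
    if n=="coaster": m[1]=m[5]=0
    m=np.array(m); R=least_squares(lambda v:f(v)*m,[.5,0.1],loss="soft_l1")
    print(n,np.round(R.x,4),np.round(f(R.x),1))
# clip points: frame x fwd
def T(v,p):
    x,y,a=v; p=np.atleast_2d(p); return np.c_[x+p[:,0]*np.cos(a)-p[:,1]*np.sin(a),y+p[:,0]*np.sin(a)+p[:,1]*np.cos(a),.06+p[:,2]]
P=[[.07,0,.131],[.052,.052,.036],[-.034,.0495,.025],[-.034,-.0495,.025]]
side=[(418.5,206.5),(385,223),(343,227),(355.5,269.5)]
P2=[[.07,0,.131],[-.034,.0495,.025],[-.034,-.0495,.025]]
sc=[(205.5,229),(225,231.5),(184.5,235.5)]
g=lambda v:np.r_[(proj("side",T(v,P))-side).ravel(),(proj("scene",T(v,P2))-sc).ravel()]
R=least_squares(g,[.62,-.15,0],loss="soft_l1"); print("clip",np.round(R.x,4),np.round(g(R.x),1)); print(bot.read_clock())
E
```

```text
cup [0.4572 0.2392] [-0.7 -1.9  0.3  0.4 -0.4 -1.2  0.8  0.3]
dispenser [0.4208 0.0657] [-0.5 -4.4 -1.7 -1.3  0.7 -2.3 -0.  -0.8]
upright [0.6785 0.1932] [-0.9 -4.3 -0.2 -1.4  0.7 -5.9  2.3 -1.9]
coaster [0.6584 0.0406] [-1.1 -9.9  2.1  0.3  0.3 -7.  -0.7  0.3]
mate [0.6599 0.0445] [-0.2 -0.1  1.2  0.8 -0.2  3.4 -0.3  0.1]
clip [ 0.6642 -0.1809 -0.0551] [ 0.5 -1.2  0.7 -2.1 -0.2  0.4 -0.2 -1.4 -0.9 -0.1 -0.3 -0.9 -1.6 -0.5]
0.9
```

```bash
cat >> h.py <<'E'
def unproj(c,uv,z,E=None):
    k=bot.calibration(c); E=k["extrinsics"] if E is None else E
    R=E[:3,:3].T; d=R@np.linalg.inv(k["mtx"])@np.array([*uv,1.]); o=-R@E[:3,3]; return o+d*(z-o[2])/d[2]
def quat(h):  # tool down, tool x along heading h (rad)
    from scipy.spatial.transform import Rotation as R
    c,s=np.cos(h),np.sin(h); return R.from_matrix(np.array([[c,s,0],[s,-c,0],[0,0,-1.]])).as_quat(scalar_first=True)
E
python3 - <<'E'
from h import *
for p in [(171,286),(270,269)]: print("bomb side",unproj("side",p,.065))
for p in [(179,163),(190,199)]: print("bomb scene",unproj("scene",p,.065))
print(np.round(bot.calibration("wrist")["hand_eye"],3))
d=np.deg2rad
for h,p in [(d(105),(.441,.299,.068)),(d(-75),(.441,.299,.068)),(d(-3),(.5,-.175,.068)),(d(177),(.5,-.175,.068))]:
    q=bot.solve_ik(p,quat(h)); print(h,None if q is None else np.round(q,2))
bot.set_gripper(0.52); print(bot.read_gripper_width(),bot.read_clock())
h=d(105); u=np.array([np.cos(d(-75)),np.sin(d(-75))]); c=np.array([.457,.2392])
b=c-.066*u
bot.move_pose([*b,.17],quat(h)); bot.move_linear([*b,.069],speed=.1,until_force=6); print(bot.read_position(),bot.read_ft_force(),bot.read_clock())
im=bot.camera("side"); a=im[60:240,130:370,::-1]; cv2.imwrite("pics/b.png",cv2.resize(a,None,fx=3.2,fy=3.2,interpolation=cv2.INTER_CUBIC))
E
```

```text
bomb side [ 0.29106644 -0.21513881  0.065     ]
bomb side [ 0.47521948 -0.19889453  0.065     ]
bomb scene [ 0.29555093 -0.209708    0.065     ]
bomb scene [ 0.47038396 -0.1963681   0.065     ]
[[-0.001 -0.957 -0.29   0.073]
 [ 1.    -0.001  0.001  0.   ]
 [-0.001 -0.29   0.957 -0.142]
 [ 0.     0.     0.     1.   ]]
1.8325957145940461 [ 0.46  0.46 -0.45  0.66  0.    1.77]
-1.3089969389957472 [ 0.46  0.46 -0.45  0.66  0.   -1.38]
-0.05235987755982989 [-0.48  0.46 -0.46  0.65  0.    2.72]
3.0892327760299634 [-0.48  0.46 -0.46  0.65  0.   -0.42]
0.523506423229593 1.3833
[0.44041731 0.30317543 0.06955848] [0.4369336  0.18079641 0.55489281] 3.7833
```

View pics/b.png

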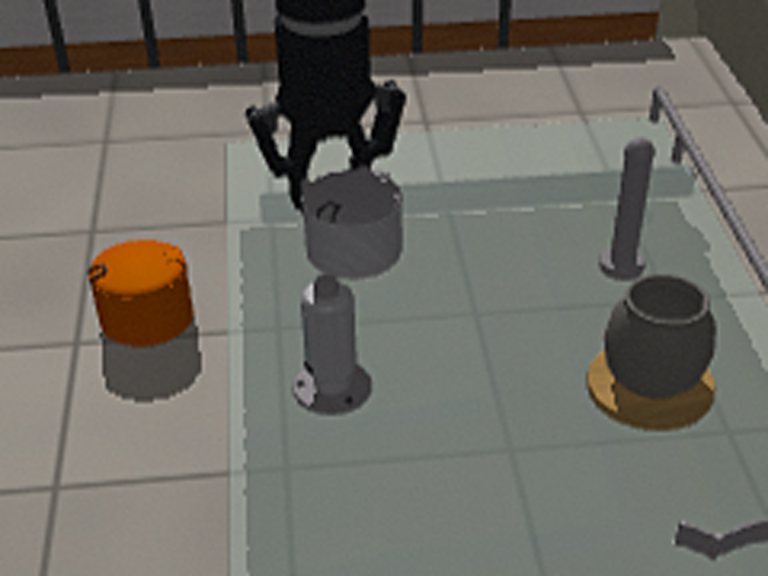

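The steel cup (b.png 352,222) stands undisturbed, with the fingers straddling it from behind. The way between the dispenser (330,350) and the coaster (650,385) is open, so I'll push leg 1.

```bash
cat >> h.py <<'E'
def cupfit(x0,vis=("scene","side")):
    r=[(.042,0),(.042,.062)]; B={}
    for c in vis:
        bot.camera(c); L=bot.search_frame(c,"cup"); t=bb(proj(c,body(*x0,r)))
        L=[np.r_[d["bbox"][:2],np.add(d["bbox"][:2],d["bbox"][2:])] for d in L]
        L=[b for b in L if np.abs(b-t).max()<14]
        if L: B[c]=min(L,key=lambda b:np.abs(b-t).sum())
    f=lambda v:np.concatenate([bb(proj(c,body(*v,r)))-b for c,b in B.items()])
    if not B: return None
    R=least_squares(f,x0,loss="soft_l1"); return R.x,list(B),np.round(f(R.x),1)
E
python3 - <<'E'
from h import *
d=np.deg2rad; u=np.array([np.cos(d(-75)),np.sin(d(-75))]); z=.069; off=.0465
P=lambda c:[*(np.array(c)-off*u),z]
print(cupfit((.457,.2392)))
bot.move_linear(P((.4572,.2392)),speed=.05); 
bot.move_linear(P((.500,.137)),speed=.06); print(bot.read_ft_force(),bot.read_clock())
print(cupfit((.5,.137)))
E
```

```text
(array([0.45756838, 0.25058782]), ['side'], array([-1.8, -5.6,  2.3,  1.1]))
[-0.25284416  0.61489829 -0.0737126 ] 6.575
(array([0.50024585, 0.13569619]), ['scene', 'side'], array([-0.4, -1.9,  0.4,  1.8, -1.3, -3.3,  1. ,  1.2]))
```

Fit and prediction agree to within 1.5 mm. Next is the rest of leg 1, then leg 2.

Run:
```python
from h import *
d=np.deg2rad; u=np.array([np.cos(d(-75)),np.sin(d(-75))]); z=.069; off=.0465
P=lambda c:[*(np.array(c)-off*u),z]
bot.move_linear(P((.536,.05)),speed=.06); print(cupfit((.536,.05)),bot.read_ft_force())
bot.move_linear(P((.567,-.150)),speed=.06); print(cupfit((.567,-.15)),bot.read_ft_force())
bot.move_linear(P((.569,-.174)),speed=.04); print(cupfit((.569,-.174)),bot.read_ft_force())
# back off, lift, look down at clip from over the mouth
p=np.array([.569,-.174])-.08*u
bot.move_linear([*p,z],speed=.1); bot.move_linear([*p,.16],speed=.15)
bot.move_pose([.50,-.18,.33],quat(d(177)))
E=wristE(); im=bot.camera("wrist"); cv2.imwrite("pics/w.png",im[:,:,::-1]); np.save("E.npy",E)
print(proj("wrist",[[.664,-.181,.06],[.569,-.174,.06]],E),bot.read_clock())
```

```text
(array([0.53627886, 0.04314646]), ['scene', 'side'], array([ 1.8, -1.4, -0.9,  1.8, -3.4, -2.3,  1.4,  2.6])) [-0.00891456  0.64891945  0.5804771 ]
(array([ 0.56688551, -0.15451769]), ['scene', 'side'], array([-0.8, -2.1,  2.3,  2. , -2.6, -6.1,  1.2,  4.9])) [-0.02456388  0.66071668  0.53167268]
(array([ 0.57157279, -0.17615315]), ['scene', 'side'], array([ 0.7, -0.3, -1.9,  3.4, -1.6, -4.9,  0.5,  0.6])) [0.20275694 0.3834937  0.11916205]
[[265.18010297 272.44179352]
 [267.02288093 206.62840488]] 15.95
```

View pics/w.png

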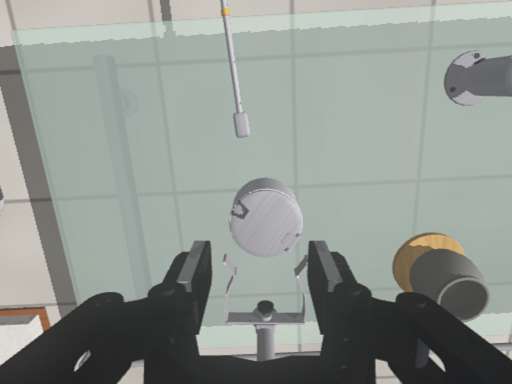

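The wrist view shows the cup's lid at (266,222), in front of the clip. Its lips are at about (228,258) and (303,262), and its yoke runs from (227,318) to (304,319). The bombilla's spoon at (241,125) is well clear. I'll enlarge the clip area and overlay the fitted model.

Run:
```python
from h import *
E=np.load("E.npy"); im=cv2.imread("pics/w.png")
a=cv2.resize(im[170:340,190:340],None,fx=3.5,fy=3.5,interpolation=cv2.INTER_CUBIC)
def T(v,p):
    x,y,t=v; p=np.atleast_2d(p); return np.c_[x+p[:,0]*np.cos(t)-p[:,1]*np.sin(t),y+p[:,0]*np.sin(t)+p[:,1]*np.cos(t),.06+p[:,2]]
v=(.6642,-.1809,-.0551)
for p in proj("wrist",T(v,[[.052,.052,.036],[.052,-.052,.036],[-.034,.0495,.035],[-.034,-.0495,.035],[-.015,.037,.035],[-.015,-.037,.035]]),E):
    cv2.circle(a,tuple(int(q) for q in (p+.5-[190,170])*3.5),3,(0,0,255),1)
for c,z in (((.5705,-.1755),.122),((.5705,-.1755),.06)):
    cv2.polylines(a,[((proj("wrist",ring(*c,z,.042),E)+.5-[190,170])*3.5).astype(int)],True,(0,200,0),1)
cv2.imwrite("pics/w2.png",a)
```

```text
(no output)
```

View pics/w2.png

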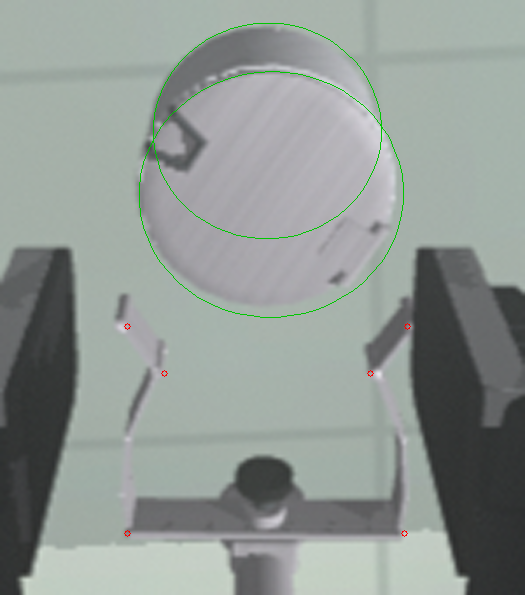

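The yoke overlay agrees to about 1 mm. The lips sit about 1 mm towards -y of the model, so the yaw is about -0.045. The cup is at about (0.569,-0.1765), on the clip's line and 95 mm before the origin. I'll push in gently past the noses, logging force.

```bash
cat >> h.py <<'E'
YAW=-.045; O=np.array([.664,-.181]); U=np.array([np.cos(YAW),np.sin(YAW)]); OFF=.0465; Z=.069
def tcp(s,z=Z): return [*(O+(s-OFF)*U),z]   # s = cup x in clip frame
def F(): return float(-(np.array(bot.read_ft_force())[:2]@U))
E
python3 - <<'E'
from h import *
q=quat(YAW+np.pi)
bot.move_pose(tcp(-.111,.17),q); bot.move_linear(tcp(-.111),speed=.1,until_force=6)
print("down",bot.read_position(),F(),bot.read_clock())
bot.move_linear(tcp(-.075),speed=.03); print(F(),cupfit(O-.075*U))
bot.move_linear(tcp(-.045),speed=.03); f0=F(); print(f0)
for i in range(12):
    s=-.043+.002*i; bot.move_linear(tcp(s),speed=.015,until_force=8); print(round(s,4),round(F(),2),np.round(bot.read_position()[:2]-tcp(s)[:2],4))
print(bot.read_clock())
E
```

```text
down [ 0.50723229 -0.17421524  0.06967734] 0.07223601934335692 17.7917
1.160949034710072 (array([ 0.59332556, -0.18178631]), ['scene', 'side'], array([ 0.2,  0.6,  0.3,  3.7, -8.9, -0.8,  0.2,  3.5]))
0.8402992487951807
-0.043 -0.44 [ 0. -0.]
-0.041 0.75 [ 0.0002 -0.    ]
-0.039 0.49 [0.0002 0.    ]
-0.037 1.17 [-0.0001  0.0001]
-0.035 2.52 [-0.0001  0.0002]
-0.033 3.25 [-0.0001  0.0001]
-0.031 4.05 [-0.0002  0.0001]
-0.029 4.19 [-0.0002  0.    ]
-0.027 4.71 [-0.0002 -0.    ]
-0.025 6.23 [-0.0002 -0.    ]
-0.023 4.2 [-0.0002 -0.0001]
-0.021 5.18 [-0.0001 -0.    ]
23.8917
```

```bash
cat >> h.py <<'E'
def Fm():
    v=[]
    for _ in range(5): bot.wait(.02); v.append(F())
    return float(np.mean(v))
E
python3 - <<'E'
from h import *
log=[]; t0=bot.read_clock()
s=-.0205
while s<.004 and bot.read_clock()-t0<20:
    hit=bot.move_linear(tcp(s),speed=.004,until_force=3.0); f=Fm(); log.append((s,f))
    print(f"{s*1e3:.2f} {f:.2f} {int(hit)} {np.dot(np.array(bot.read_position())[:2]-tcp(s)[:2],U)*1e3:.2f}")
    if len(log)>4 and f-np.median([a[1] for a in log[-7:-2]])>2.0: break
    s+=.0004
print(bot.read_clock())
E
```

```text
-20.50 4.85 0 -0.11
-20.10 5.33 0 -0.10
-19.70 4.96 0 -0.04
-19.30 5.05 0 0.03
-18.90 4.88 0 0.05
-18.50 4.76 0 0.05
-18.10 4.48 0 0.04
-17.70 4.35 0 0.04
-17.30 4.80 0 0.07
-16.90 4.65 0 0.04
-16.50 4.32 0 0.04
-16.10 3.96 0 0.07
-15.70 3.84 0 0.05
-15.30 3.70 0 0.03
-14.90 3.82 0 0.06
-14.50 3.93 0 0.07
-14.10 3.27 0 0.04
-13.70 3.32 0 0.05
-13.30 2.90 0 0.06
-12.90 3.03 0 0.06
-12.50 3.49 0 0.03
-12.10 2.92 0 0.06
-11.70 2.68 0 0.07
-11.30 2.78 0 0.06
-10.90 3.02 0 0.04
-10.50 2.67 0 0.07
-10.10 2.80 0 0.07
-9.70 2.72 0 0.07
-9.30 3.65 0 -0.12
-8.90 4.98 0 -0.52
33.9167
```

Contact starts at about s = -9.5 mm, rising above a 2.7 N drag. I'll build up to about 7.7 N in total, which puts about 5 N on the foot and stays under 10 N even if the drag vanished.

Run:
```python
from h import *
s=-.0089
while s<-.004:
    s+=.0002; bot.move_linear(tcp(s),speed=.004,until_force=3.0); f=Fm()
    print(f"{s*1e3:.2f} {f:.2f} {np.dot(np.array(bot.read_position())[:2]-tcp(s)[:2],U)*1e3:.2f}")
    if f>7.5: break
for _ in range(6): bot.wait(.1); print(round(Fm(),2))
print(cupfit(O-.0095*U),bot.read_clock())
```

```text
-8.70 5.41 -0.70
-8.50 6.18 -0.88
-8.30 6.90 -1.06
-8.10 7.28 -1.26
-7.90 7.94 -1.48
7.94
7.62
8.01
7.56
7.95
7.45
(array([ 0.65327059, -0.18369925]), ['scene', 'side'], array([ -0.1,  -0.8,   0.5,   9. , -13.8,  -1.9,   0.8,   5.2])) 36.8833
```

The tool stalled 9.4 mm before the origin while the force climbed, and I held about 5 N on the foot for about 1 s. Now I'll withdraw and look.

Run:
```python
from h import *
bot.move_linear(tcp(-.030),speed=.03); print(F())
bot.move_linear(tcp(-.030,.2),speed=.15); bot.move_pose([.56,-.18,.33],quat(np.pi+YAW))
E=wristE(); im=bot.camera("wrist")[:,:,::-1].copy()
x0=(O-.0095*U); c=proj("wrist",[[*x0,.1]],E)[0].astype(int); print(c)
r0,c0=max(c[1]-110,0),max(c[0]-110,0)
a=cv2.resize(im[r0:r0+200,c0:c0+220],None,fx=2.8,fy=2.8,interpolation=cv2.INTER_CUBIC)
cv2.polylines(a,[((proj("wrist",ring(*x0,.122,.042),E)+.5-[c0,r0])*2.8).astype(int)],True,(0,200,0),1)
cv2.imwrite("pics/f.png",a); print(cupfit(x0),bot.read_ft_force(),bot.read_clock())
```

```text
0.3587529930079875
[263 237]
(array([ 0.63990656, -0.17955848]), ['scene'], array([-1.5, -3.7,  1.7,  1.2])) [-0.44824299  0.57221371 -0.19770734] 39.6333
```

View pics/f.png

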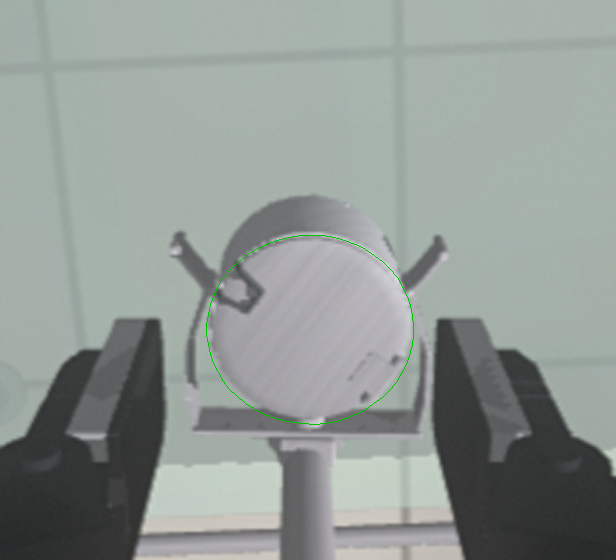

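The lid (f.png 310,328) lies on the predicted outline to about 1 mm. It is centred between the lips at (178,240) and (440,245), is up against the foot, and the arm is clear.

```bash
python3 -c "
from cell import bot
print(bot.close_job())"
```

```text
the job is handed in; nothing more can be done
None
```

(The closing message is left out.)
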